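# Find the rattling tin

### The arm

A 6-joint arm with a two-finger parallel gripper is mounted at the origin on the work surface. World frame = base frame: x ahead of the robot, y to its left, z up, the work surface at z = 0. Lengths are in mm, angles in degrees, forces in N, time in s.
With the tool pointing down it reaches from about 250 to 725 mm from the base axis. Payload 4 kg.
Tool frame: the origin (TCP) lies midway between the tips of the shut fingers; the grasp point (between the pads) lies r.grasp_offset behind it (r.grasp_offset is the distance from the TCP to the grasp point, in mm); z points along the fingers, y is the line along which they close (so a half turn about z gives the same grasp; the last joint's range is limited). The gripper opens to 85 mm and grips with 20 to 120 N. Pads are 22 mm wide; open, the fingers measure 114 mm over their backs; the gripper's body (76 mm by 85 mm) begins 54 mm behind the grasp point. The pads swing forward as they close: fully open they stand 13 mm farther back than shut.
Start: joints at [77.063, 13.785, 0.286, 76.501, 0, 90], TCP at [111.941, 487.307, 208.406] pointing down, gripper open.
Joint ranges: [-155.79, 155.79], [-60.16, 107.12], [-62.33, 73.08], [-114, 123.19], [-81.49, 82.49], [-180, 180]. Speed limits (degrees/s): [159.86, 159.86, 180, 180, 180, 180].

### API

Orientations are given as a 3x3 rotation matrix whose columns are the frame's x, y, z axes.
In Python, from plant import r gives the robot as it stands. The module is installed in compiled form; this text tells all that it offers.
- The arm moves only by the shell command python3 -m handwheel 'ROWS'. ROWS is a JSON object whose one key "series" holds a list of rows, each a list of 3 entries, a list of its own where there are three numbers: the shift along the tool's x, y, z in cm, then the turn about the tool's z in rad, then the opening, from 0 (shut) to 1 (fully open). A call has 1 to 10 rows; each row shifts and turns the commanded pose from where the row before left it, along the tool's axes as they then stand; what a row does not reach is not made up. A row lasts 1/8 s, in which the tool goes at most 62.5 mm and 10.7 degrees, less where a joint would pass 70% of its speed; a pose out of reach is approached as far as the arm can. A call is refused whole if a number of a shift passes 6.25 or a number of a turn 0.188, either way. A call with a gripper value outside its range is refused whole. The fingers move at their own pace and stop on an object; the grip force is fixed at half the most. Time passes only in rows, so rows that do not move let the fingers close. It gives the time, the measured TCP pose, the force, the opening and the grip force at its end, in the units of the state.
- r.state(): the state, without advancing time (a new reading comes with each control period).
- r.snapshot(name): name is "scene" or "top"; returns the picture (384x512x3 uint8, red, green, blue); there is no depth.
- r.camera_model(name): a dict with "vertical_fov" (degrees; the focal length in pixels is half the picture's height over the tangent of half this angle, whatever the lens; pixels are square), "cx", "cy" (the principal point, pixels), "k1" (the pictures are not rectified: a ray, as slopes to the right and down, at radius r is drawn at 1 + k1 r^2 times it, then the intrinsics apply), "position" and "orientation" of the camera in the world. Camera axes: x right, y up, looking along -z (the intrinsics and any distortion apply to the point x, -y, -z); pixel columns grow to the right and rows downward; lengths in mm; the calibration is good to about 2 mm. A picture is of the moment at which its call begins. camera_model takes no time and is no camera call.
- r.finish_job(): hands the job in; it is judged then, once.
Trained networks look in the newest picture that a camera, given by its name, has taken for a name from the list of things; names that differ only in an ending like _2 or _b are one class to them, and where a whole thing is asked for, a point or a joint stands for the part that bears it (a point fixed in the world has none). Each returns a list of dicts, best first, with "score" (0 to 1); they miss things now and then, are a little off and sometimes report something else, mostly with a low value. They report only what shows in the picture. A call takes as long as a camera call. They do not tell look-alikes from the thing itself.
- r.find_in(name, camera): "bbox" ([left, top, right, bottom] as shares, 0 to 1, of the picture: columns of its width, rows of its height, round what is visible of it).
- r.tip_of(name, camera): "centre" ([column, row] as shares, 0 to 1, of the picture: columns of its width, rows of its height: a listed point, or the origin of a listed thing).
The state is a dict: "time": time; "q": joint angles; "joint_vel": joint speeds; "joint_torque": joint torques, N m; "eef_pos": TCP position; "tool_rot": TCP orientation; "contact_force": force on the tool from outside, world axes, zero at the start; "torque": the same for the moment, N m; "opening": finger opening in mm; "grip_force": force on a finger pad.
Only numpy, scipy, OpenCV 4.12 (cv2) and the standard library are available. Lean on these libraries where they do the work, as an engineer would, in place of code of your own. Each camera call takes 0.05 s, during which the arm holds its last target. There are 200 camera calls.

### The job

The throttle slide missing from the carburettor lies loose in one of the three sealed tins; the other two are packed tight and make no rattle. Lift and shake the tins to find the one that rattles, standing every silent tin you tried back upright on the bench where it was, then hold the rattling tin out level above the middle of the carburettor in the tray, about a hand's breadth clear of it, for the mechanic to take, and finish while still holding it there. Do not drop a tin, and leave the carburettor, the mallet and the headlight housing alone.

Things in the scene. Friction and masses are not known exactly. Their poses are not given: they have to be found in the camera images.
- tin_a: One of three like round tins, blue can and lid, yellow tape; 64 mm diameter, 50 mm high, standing on the bench, about 0.22 kg full. Origin: centre of underside, z up. One of the three holds the brass slide (26 x 36 mm cylinder, 150 g) loose in an inside 54 mm wide, 42 mm high, oily, friction 0.12; each of the others is filled by a pack of like weight with under 0.5 mm play.
- tin_b: One of three like round tins, blue can and lid, yellow tape; 64 mm diameter, 50 mm high, standing on the bench, about 0.22 kg full. Origin: centre of underside, z up. One of the three holds the brass slide (26 x 36 mm cylinder, 150 g) loose in an inside 54 mm wide, 42 mm high, oily, friction 0.12; each of the others is filled by a pack of like weight with under 0.5 mm play.
- tin_c: One of three like round tins, blue can and lid, yellow tape; 64 mm diameter, 50 mm high, standing on the bench, about 0.22 kg full. Origin: centre of underside, z up. One of the three holds the brass slide (26 x 36 mm cylinder, 150 g) loose in an inside 54 mm wide, 42 mm high, oily, friction 0.12; each of the others is filled by a pack of like weight with under 0.5 mm play.
- tray: open dark steel parts tray, 160 x 200 mm (its x by its y), rim 22 mm high, fixed on the bench. Origin: centre of its underside on the bench, z up.
- carburettor: aluminium carburettor body lying on its float bowl in the middle of the tray, about 85 x 62 mm seen from above and 80 mm high, loose. Origin: centre of its underside, 3 mm above the bench, z up.
- carb_top (a point): centre of the open top of the carburettor's slide barrel, its highest point, 83 mm above the bench: hold the tin above it.
- mallet: bystander: mallet with a black rubber-tipped head (112 mm long, 54 mm across) and a 250 mm wooden handle, lying on the bench. Origin: on the bench under the middle of the head; the handle runs along its -x.
- headlight: bystander: grey plastic headlight housing, a dome 155 mm across and 97 mm high, lying face down on the bench. Origin: centre of its underside, z up.
Things that resemble listed ones, but are neither listed nor needed, are in the scene too. What is shaped like the tin_c but red is not meant.

How it is judged:
By the outcome, as a careful person would: the job done as asked, in the order asked, and still so for the second after the job is handed in, while the arm keeps its last pose, push and grip.
It also fails if it takes over 72 s, if anything falls off the work surface, if the arm or the gripper's body presses on something with over 40 N, if the wrist force passes 120 N, or if a joint passes its speed limit or range.

## Working session

There is one attempt and no reset: what is moved stays moved. The work goes in short steps, Python scripts to look and compute and a shell command to move; the robot and the scene stay as the last step left them, time stands still between calls to the robot, and variables do not carry over. Pictures are saved under pics/ and viewed, at most 10 in all, crops included, and the job is handed in when it is done.

```bash
mkdir -p pics; cat > h.py <<'E'
import numpy as np, cv2
from plant import r
def cam(n):
    m=r.camera_model(n); f=192/np.tan(np.radians(m["vertical_fov"])/2)
    return m,f
def ray(n,u,v):
    m,f=cam(n); p=np.array([(u-m["cx"])/f,(v-m["cy"])/f]); q=p.copy()
    for _ in range(30): q=p/(1+m["k1"]*(q@q))
    d=np.array(m["orientation"])@np.array([q[0],-q[1],-1]); return np.array(m["position"]),d/np.linalg.norm(d)
def at_z(n,u,v,z):
    o,d=ray(n,u,v); return o+d*(z-o[2])/d[2]
def proj(n,X):
    m,f=cam(n); c=np.array(m["orientation"]).T@(np.array(X,float)-np.array(m["position"]))
    p=np.array([c[0],-c[1]])/-c[2]; p=p*(1+m["k1"]*(p@p)); return p*f+[m["cx"],m["cy"]]
def tri(a,b):
    (o1,d1),(o2,d2)=a,b
    s=np.linalg.lstsq(np.c_[d1,-d2],o2-o1,rcond=None)[0]
    p,q=o1+s[0]*d1,o2+s[1]*d2; return (p+q)/2,np.linalg.norm(p-q)
def snap(n,name):
    im=r.snapshot(n); cv2.imwrite(f"pics/{name}.png",im[...,::-1]); return im
E
python3 - <<'E'
from h import *
np.set_printoptions(precision=1,suppress=True)
for n in("scene","top"):
    snap(n,n+"0"); m,_=cam(n); print(n,m["position"],m["vertical_fov"],m["k1"])
    for o in("tin_a","carb_top","carburettor","tray","mallet","headlight"):
        for d in r.tip_of(o,n)[:5]:
            c=np.array(d["centre"])*[512,384]; print(o,round(d["score"],2),c, at_z(n,*c,83 if o=="carb_top" else 0))
    for d in r.find_in("tin_a",n)[:5]: print("box",round(d["score"],2),np.array(d["bbox"])*[512,384,512,384])
s=r.state(); print(s["tool_rot"],s["opening"],r.grasp_offset,s["time"])
a,b=cv2.imread("pics/scene0.png"),cv2.imread("pics/top0.png")
E
```

```text
scene [993.4 866.6 742.6] 53.010725235378914 -0.1289837715482167
tin_a 0.94 [304.3 240.3] [437.9 177.3   0. ]
tin_a 0.77 [256.1 167.6] [ 358.4 -267.3    0. ]
tin_a 0.62 [267.8 180. ] [ 363.9 -167.3    0. ]
tin_a 0.62 [209.2 187.4] [ 575.5 -218.     0. ]
tin_a 0.6 [229.5 169.5] [ 456.8 -300.4    0. ]
carb_top 0.6 [224.1 220. ] [650.8  78.2  83. ]
carb_top 0.34 [319.4 288. ] [564.5 410.1  83. ]
carburettor 0.8 [225.2 241.4] [647.9  74.    0. ]
carburettor 0.23 [226.2 242.8] [647.9  81.1   0. ]
tray 0.69 [225.2 240.5] [646.2  70.4   0. ]
mallet 0.85 [180.7 167.2] [ 618. -402.    0.]
headlight 0.7 [318.1 288. ] [513.5 351.1   0. ]
headlight 0.6 [226.9 241.7] [643.9  77.6   0. ]
box 0.93 [292.7 217.8 322.1 244.9]
box 0.89 [264.3 190.7 284.5 214. ]
box 0.86 [261.  164.9 281.  182.7]
box 0.85 [233.9 167.1 251.8 190.2]
box 0.71 [220.9 155.3 237.4 174.4]
top [ 410.7   10.9 1109. ] 52.71494647867722 -0.004907647176946974
tin_a 0.93 [197.1 230. ] [435.4 163.6   0. ]
tin_a 0.91 [251.5 226.7] [443.6   8.5   0. ]
tin_a 0.91 [353.2 256.8] [ 356.1 -279.2    0. ]
tin_a 0.88 [361.9 220. ] [ 460.3 -307.9    0. ]
tin_a 0.75 [311.4 258.9] [ 351.3 -160.5    0. ]
carb_top 0.77 [220.8 152.4] [641.5  89.8  83. ]
carburettor 0.84 [225.5 154. ] [655.4  82.6   0. ]
tray 0.88 [229.3 154.3] [654.4  71.4   0. ]
tray 0.51 [130.5 204. ] [511.3 355.1   0. ]
mallet 0.96 [390. 165.] [ 619.6 -396.     0. ]
headlight 0.66 [128.9 203.8] [511.9 359.7   0. ]
box 0.88 [309.1 169.7 340.1 191.6]
box 0.8 [181.8 217.8 205.2 239.1]
box 0.8 [301.4 248.6 331.6 274. ]
box 0.78 [350.  204.6 377.7 234.5]
box 0.77 [310.4 208.9 334.4 228.9]
[[-1.   0.2  0. ]
 [ 0.2  1.   0. ]
 [-0.   0.  -1. ]] 85.1861385233755 18.700000000000003 0.8
```

View pics/scene0.png

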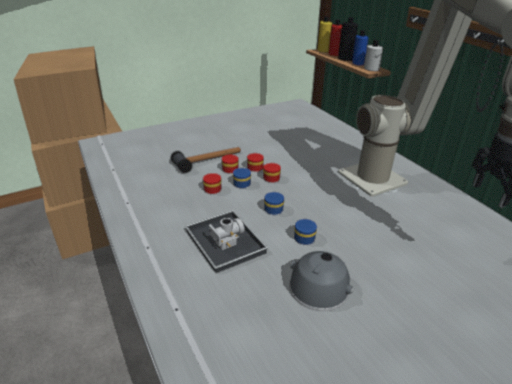

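View pics/top0.png

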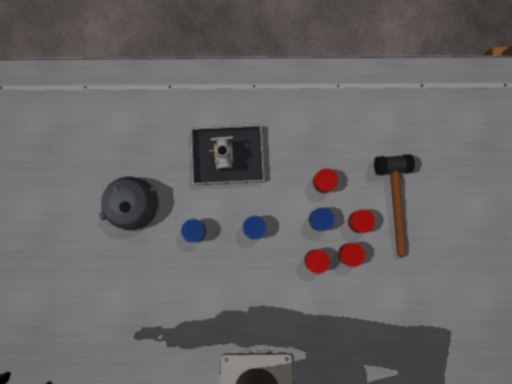

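The pictures show three blue tins: top view near (193,231), (254,227) and (321,219); scene view near (305,232), (274,203) and (242,178). The rest of the tins are red look-alikes. The carburettor is at top (223,150), in the tray. I'll fit cylinders to the blue blobs in both views.

```bash
cat > fit.py <<'E'
from h import *
from scipy.optimize import least_squares
np.set_printoptions(precision=1,suppress=True)
def blobs(name,pts):
    im=cv2.imread(name); h=cv2.cvtColor(im,cv2.COLOR_BGR2HSV)
    m=cv2.inRange(h,(105,120,50),(130,255,255)); m=cv2.morphologyEx(m,cv2.MORPH_CLOSE,np.ones((5,5)))
    n,l,st,c=cv2.connectedComponentsWithStats(m)
    out=[]
    for p in pts:
        i=1+np.argmin(np.linalg.norm(c[1:]-p,axis=1)); x,y,w,hh,a=st[i]; out.append(np.array([x,y,x+w-1,y+hh-1,*c[i]]))
    return out
t=np.linspace(0,2*np.pi,60); circ=np.c_[32*np.cos(t),32*np.sin(t)]
def model(n,X):
    P=np.array([proj(n,[X[0]+a,X[1]+b,X[2]+z]) for z in(0,50) for a,b in circ])
    hull=cv2.convexHull(P.astype(np.float32))
    M=cv2.moments(hull); lo,hi=P.min(0),P.max(0)
    return np.array([lo[0],lo[1],hi[0],hi[1],M["m10"]/M["m00"],M["m01"]/M["m00"]])
E
python3 - <<'E'
from fit import *
T=blobs("pics/top0.png",[(193,231),(254,227),(321,219)]); S=blobs("pics/scene0.png",[(305,232),(274,203),(242,178)])
for a,b in zip(T,S):
    g=at_z("top",*a[4:],25)
    f=least_squares(lambda X:np.r_[model("top",X)-a,model("scene",X)-b],[g[0],g[1],0],diff_step=1e-3,x_scale=[1,1,1])
    print(f.x,f.fun)
for A,B in (((220.8,152.4),(224.1,220)),):
    print("carb_top",tri(ray("top",*A),ray("scene",*B)))
for n in("top","scene"): print(n,proj(n,[645,85,83]))
E
python3 -c "
import cv2,numpy as np
a=cv2.imread('pics/top0.png')[110:200,180:275];b=cv2.imread('pics/scene0.png')[205:275,180:270]
a=cv2.resize(a,(400,380));b=cv2.resize(b,(400,380));cv2.imwrite('pics/crop.png',np.hstack([a,b]))"
```

```text
Traceback (most recent call last):
  File "fit.py", line 14, in model
    P=np.array([proj(n,[X[0]+a,X[1]+b,X[2]+z]) for z in(0,50) for a,b in circ])
                ~~~~^^^^^^^^^^^^^^^^^^^^^^^^^^
  File "h.py", line 13, in proj
    m,f=cam(n); c=np.array(m["orientation"]).T@(np.array(X,float)-np.array(m["position"]))
        ~~~^^^
  File "h.py", line 4, in cam
    m=r.camera_model(n); f=192/np.tan(np.radians(m["vertical_fov"])/2)
ValueError: time passes only in moves, steps and waits
```

View pics/crop.png

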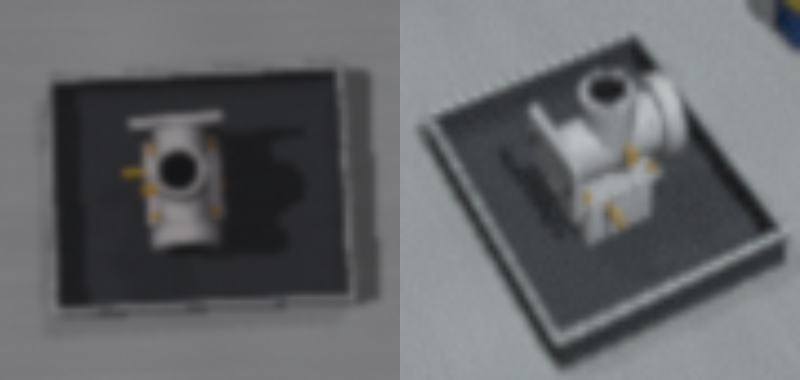

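The crop shows the carburettor's open barrel at top (222.3,149.8) and scene (226.8,221.2). Camera models need caching.

```bash
sed -i 's/^def cam(n):/import functools\n@functools.cache\ndef cam(n):/' h.py; sed -i 's/^t=np/for _n in ("top","scene"): cam(_n)\nt=np/' fit.py
cat > tins.py <<'E'
from fit import *
def tins(tag,tp=[(193,231),(254,227),(321,219)],sp=[(305,232),(274,203),(242,178)]):
    T=blobs(f"pics/top{tag}.png",tp); S=blobs(f"pics/scene{tag}.png",sp)
    for a,b in zip(T,S):
        g=at_z("top",*a[4:],25)
        f=least_squares(lambda X:np.r_[model("top",X)-a,model("scene",X)-b],[g[0],g[1],0],diff_step=1e-3,x_scale=[1,1,1])
        k=least_squares(lambda X:np.r_[model("top",[*X,0])-a,model("scene",[*X,0])-b],g[:2],diff_step=1e-3)
        print(f.x,k.x,f.fun)
E
python3 - <<'E'
from tins import *
tins("0")
for A,B in (((220.8,152.4),(224.1,220)),((222.3,149.8),(226.8,221.2))):
    print("carb_top",tri(ray("top",*A),ray("scene",*B)),at_z("top",*A,83))
E
```

```text
[433.3 169.9   2.1] [433.  169.6] [-1.7 -1.4  2.   1.2  0.3  0.1 -1.5 -2.   1.8  2.   0.1  0.3]
[440.9   1.5   2.5] [440.6   1. ] [-0.7 -0.6  0.9  0.9 -0.1 -0.  -1.5 -2.1  0.9  1.8  0.3  0.5]
[ 462.9 -188.1    0.1] [ 462.9 -188.2] [-2.  -1.1  2.1  1.6 -0.2  0.2 -1.8 -1.7  1.2  1.5 -0.2  0.5]
carb_top (array([647. ,  86.3,  85.9]), np.float64(13.694738959104262)) [641.5  89.9  83. ]
carb_top (array([647.5,  86.4,  83.5]), np.float64(2.3351699732548714)) [648.7  85.8  83. ]
```

```bash
python3 -m handwheel '{"series":[[[0,0,0],-0.113,1],[[0,0,0],-0.113,1]]}'; python3 -c "
from plant import r; s=r.state(); print(s, r.grasp_offset)"
```

```text
time: 1.05
eef_pos: [111.9, 487.3, 208.4]
tool_rot: [[-1.0, -0.004, 0.0], [-0.004, 1.0, -0.0], [-0.0, -0.0, -1.0]]
contact_force: [-1.0, 0.3, -0.0]
opening: 85.3
grip_force: 0.0
{'time': 1.05, 'q': array([ 7.70633081e+01,  1.37828234e+01,  2.85657282e-01,  7.65032426e+01,
       -5.37203045e-04,  7.68387360e+01]), 'joint_vel': array([-6.75020999e-02,  1.00450347e-01,  7.51355798e-02,  1.04562692e-02,
       -7.57614536e-02, -5.12971436e+01]), 'joint_torque': array([-1.50722411e-03, -3.72208214e+01,  2.52693325e+01,  1.04242816e-03,
       -3.14215040e-04,  7.46411886e-01]), 'eef_pos': array([111.93546857, 487.28802102, 208.42315456]), 'tool_rot': array([[-9.99992319e-01, -3.91951327e-03,  7.54093636e-06],
       [-3.91951334e-03,  9.99992319e-01, -9.05163911e-06],
       [-7.50540041e-06, -9.08112639e-06, -1.00000000e+00]]), 'contact_force': array([-0.97443421,  0.29715036, -0.03131722]), 'torque': array([ 0.00357705,  0.01633372, -0.00016675]), 'grip_force': 0.0, 'opening': 85.25626946756944} 18.700000000000003
```

```bash
python3 -m handwheel '{"series":[[[-4,-4,0],0,1],[[-4,-4,0],0,1],[[-4,-4,0],0,1],[[-4,-4,0],0,1],[[-4,-4,0],0,1],[[-4,-4,0],0,1],[[-4,-4,0],0,1],[[-4,-3.7,0],0,1],[[0,0,0],0,1]]}'
```

```text
time: 2.17
eef_pos: [434.3, 167.9, 208.3]
tool_rot: [[-1.0, 0.006, 0.001], [0.006, 1.0, -0.0], [-0.001, -0.0, -1.0]]
contact_force: [0.5, 0.8, 0.1]
opening: 85.6
grip_force: 0.0
```

```bash
python3 -m handwheel '{"series":[[[0.1,0.2,5],0,1],[[0,0,5],0,1],[[0,0,4],0,1],[[0,0,3.5],0,1],[[0,0,2.7],0,1],[[0,0,0],0,1]]}'; python3 -m handwheel '{"series":[[[0,0,0],0,0],[[0,0,0],0,0],[[0,0,0],0,0],[[0,0,0],0,0]]}'
```

```text
time: 2.92
eef_pos: [428.2, 172.3, 4.7]
tool_rot: [[-1.0, -0.002, -0.005], [-0.002, 1.0, -0.002], [0.005, -0.002, -1.0]]
contact_force: [-0.5, 0.1, 0.1]
opening: 85.0
grip_force: 0.0
time: 3.42
eef_pos: [431.8, 172.8, 8.6]
tool_rot: [[-1.0, -0.0, 0.003], [-0.0, 1.0, 0.001], [-0.003, 0.001, -1.0]]
contact_force: [-2.9, -1.8, 3.6]
opening: 62.9
grip_force: 64.3
```

```bash
python3 -m handwheel '{"series":[[[0,0,-2],0,0],[[0,0,-4],0,0],[[0,0,-4],0,0],[[0,0,-2],0,0],[[0,0,0],0,0],[[0,0,0],0,0],[[0,0,0],0,0],[[0,0,0],0,0]]}'; python3 - <<'E'
from plant import r
for i in range(2):
    s=r.state(); print(s["time"],s["contact_force"],s["torque"],s["eef_pos"])
E
```

```text
time: 4.42
eef_pos: [430.3, 172.1, 125.4]
tool_rot: [[-1.0, -0.0, -0.002], [-0.0, 1.0, -0.001], [0.002, -0.001, -1.0]]
contact_force: [-0.8, 0.3, -2.9]
opening: 62.9
grip_force: 66.4
4.425 [-0.8318874   0.32630921 -2.85628501] [-0.00193074 -0.00945328 -0.05003397] [430.31351465 172.11550914 125.41552767]
4.425 [-0.8318874   0.32630921 -2.85628501] [-0.00193074 -0.00945328 -0.05003397] [430.31351465 172.11550914 125.41552767]
```

```bash
python3 -m handwheel '{"series":[[[0,0,0],0,0]]}'; python3 -c "
from plant import r
s=r.state(); print(s['contact_force'],s['torque'],s['eef_pos'])"
```

```text
time: 4.55
eef_pos: [430.7, 172.2, 125.8]
tool_rot: [[-1.0, -0.0, -0.001], [-0.0, 1.0, -0.0], [0.001, -0.0, -1.0]]
contact_force: [0.2, -0.0, -2.2]
opening: 63.0
grip_force: 66.4
[ 0.18754856 -0.00536831 -2.18958939] [-0.05524266 -0.03864696 -0.02119205] [430.70760526 172.24054963 125.83206158]
```

```bash
cat > st.py <<'E'
import numpy as np
from plant import r
np.set_printoptions(precision=2,suppress=True)
import sys
for i in range(1+(len(sys.argv)>1)*int((sys.argv+["0"])[1])):
    if i: r.snapshot("top")
    s=r.state(); print(round(s["time"],3),s["contact_force"],s["torque"]*1,s["eef_pos"],s["joint_vel"][0])
E
W="python3 -m handwheel"
m(){ tail -c 0; python3 st.py $1; }
$W '{"series":[[[0,3,0],0,0]]}'|m
$W '{"series":[[[0,-4,0],0,0]]}'|m
$W '{"series":[[[0,4,0],0,0]]}'|m
$W '{"series":[[[0,-4,0],0,0]]}'|m
$W '{"series":[[[0,4,0],0,0]]}'|m
$W '{"series":[[[0,-4,0],0,0]]}'|m
$W '{"series":[[[0,4,0],0,0]]}'|m
$W '{"series":[[[0,-3,0],0,0]]}'|m 16
```

```text
4.55 [ 0.19 -0.01 -2.19] [-0.06 -0.04 -0.02] [430.71 172.24 125.83] -0.0036560589114010126
4.8 [ 0.23 -1.17 -2.33] [-0.07  0.01 -0.04] [431.85 165.83 126.4 ] -40.16438463982053
4.8 [ 0.23 -1.17 -2.33] [-0.07  0.01 -0.04] [431.85 165.83 126.4 ] -40.16438463982053
5.05 [ 0.96 -1.33 -2.12] [-0.15  0.03  0.01] [431.81 166.39 126.43] -40.52239025957602
5.175 [ 0.44  0.85 -1.73] [ 0.12 -0.06 -0.02] [431.1  198.21 125.95] 40.38197665665479
5.3 [ 0.42 -1.93 -2.85] [-0.13 -0.06 -0.03] [431.78 166.43 126.43] -40.55033330333401
5.425 [ 0.15  0.99 -1.84] [ 0.05 -0.04  0.05] [431.09 198.21 125.95] 40.30523961862259
5.425 [ 0.15  0.99 -1.84] [ 0.05 -0.04  0.05] [431.09 198.21 125.95] 40.30523961862259
this script no longer has the robotException ignored on flushing sys.stdout:
BrokenPipeError: [Errno 32] Broken pipe
Exception ignored on flushing sys.stdout:
BrokenPipeError: [Errno 32] Broken pipe
Exception ignored in: <_io.TextIOWrapper mode='rw' encoding='UTF-8'>
Traceback (most recent call last):
BrokenPipeError: [Errno 32] Broken pipe
Exception ignored on flushing sys.stdout:
BrokenPipeError: [Errno 32] Broken pipe
```

```bash
W="python3 -m handwheel"
python3 st.py
m(){ python3 st.py $1; }
$W '{"series":[[[0,4,0],0,0]]}'>/dev/null;m
$W '{"series":[[[0,-4,0],0,0]]}'>/dev/null;m
$W '{"series":[[[0,4,0],0,0]]}'>/dev/null;m
$W '{"series":[[[0,-4,0],0,0]]}'>/dev/null;m
$W '{"series":[[[0,4,0],0,0]]}'>/dev/null;m 
$W '{"series":[[[0,-4,0],0,0]]}'>/dev/null;m
$W '{"series":[[[0,4,0],0,0]]}'>/dev/null;m
$W '{"series":[[[0,-4,0],0,0]]}'>/dev/null;m 8
```

```text
5.6 [-0.47 -1.4  -2.17] [-0.04  0.03 -0.  ] [431.7  174.03 126.28] -28.94950878231645
5.725 [ 1.54  0.8  -1.97] [ 0.04 -0.07 -0.  ] [431.03 209.08 126.04] 39.12914556802706
5.85 [ 0.37 -1.22 -1.38] [-0.11 -0.04  0.05] [431.78 176.72 126.46] -40.0853035133545
5.975 [ 0.21  1.47 -2.26] [ 0.06 -0.09 -0.07] [431.   208.45 125.94] 39.60887494529947
6.1 [ 0.14 -1.38 -2.09] [-0.11 -0.   -0.07] [431.79 176.58 126.44] -39.98099869034555
6.225 [ 0.4   0.79 -1.88] [ 0.06 -0.03  0.01] [430.99 208.38 125.92] 39.58720874893979
6.35 [ 1.91 -0.51 -1.34] [-0.15 -0.01  0.03] [431.77 176.54 126.44] -39.90565681658778
6.475 [ 1.2   1.12 -1.53] [ 0.07 -0.07 -0.04] [431.01 208.36 125.95] 39.59873422786152
6.6 [-0.1  -0.56 -2.11] [-0.14 -0.06  0.02] [431.77 176.53 126.42] -39.83242827006088
6.65 [-1.62 -5.56 -2.52] [-0.43  0.2  -0.01] [430.12 169.58 125.93] 0.260715932519798
6.7 [-1.04  0.66 -2.14] [ 0.01  0.01 -0.03] [430.02 170.78 125.9 ] 0.8474670264930962
6.75 [ 1.23 -0.5  -2.04] [0.03 0.01 0.01] [430.48 171.75 126.1 ] 0.5908652259380319
6.8 [-0.23 -0.66 -2.26] [0.02 0.01 0.  ] [430.91 172.3  126.27] 0.26200412853490324
6.85 [ 1.1   0.42 -2.64] [ 0.02 -0.01 -0.  ] [431.13 172.54 126.37] 0.3166835058537487
6.9 [ 0.7  -0.19 -1.96] [-0.02 -0.03  0.05] [431.23 172.68 126.4 ] 0.23624780798285794
6.95 [-0.06  0.93 -2.19] [0.01 0.07 0.08] [431.2  172.69 126.43] 0.1981941941190986
7.0 [ 0.08 -0.29 -1.97] [ 0.09 -0.01 -0.01] [431.22 172.73 126.44] -0.08964039122641931
```

```bash
W="python3 -m handwheel"
$W '{"series":[[[0,-0.1,4],0,0],[[0,0,4],0,0],[[0,0,2],0,0],[[0,0,1.2],0,0],[[0,0,0],0,0],[[0,0,0],0,0],[[0,0,0],0,0]]}'
```

```text
time: 7.88
eef_pos: [432.0, 171.8, 15.4]
tool_rot: [[-1.0, -0.0, 0.002], [-0.0, 1.0, 0.001], [-0.002, 0.001, -1.0]]
contact_force: [-0.4, 0.6, -2.0]
opening: 62.7
grip_force: 72.1
```

```bash
W="python3 -m handwheel"
$W '{"series":[[[0,0,0.4],0,0],[[0,0,0.2],0,0],[[0,0,0],0,0],[[0,0,0],0,0]]}'
```

```text
time: 8.38
eef_pos: [431.0, 171.4, 8.7]
tool_rot: [[-1.0, -0.0, 0.0], [-0.0, 1.0, 0.0], [-0.0, 0.0, -1.0]]
contact_force: [-2.2, -0.6, 3.7]
opening: 62.8
grip_force: 72.6
```

```bash
W="python3 -m handwheel"
$W '{"series":[[[0,0,0],0,1],[[0,0,0],0,1],[[0,0,0],0,1],[[0,0,-3],0,1],[[0,0,-4],0,1],[[0,0,-4],0,1],[[0,-2.8,0],0,1],[[-0.5,-5,0],0,1],[[-0.5,-5,0],0,1],[[0,-4.2,0],0,1]]}'
$W '{"series":[[[0,0,0],0,1],[[0,0,0],0,1]]}'
```

```text
time: 9.62
eef_pos: [441.3, -0.3, 118.5]
tool_rot: [[-1.0, 0.0, 0.001], [0.0, 1.0, -0.0], [-0.001, -0.0, -1.0]]
contact_force: [0.2, 0.7, 0.5]
opening: 85.4
grip_force: 0.0
time: 9.88
eef_pos: [441.0, 1.5, 118.4]
tool_rot: [[-1.0, 0.0, -0.0], [0.0, 1.0, 0.0], [0.0, 0.0, -1.0]]
contact_force: [-0.5, 0.3, 0.3]
opening: 85.8
grip_force: 0.0
```

```bash
W="python3 -m handwheel"
$W '{"series":[[[0,0,4],0,1],[[0,0,4],0,1],[[0,0,2],0,1],[[0,0,1.1],0,1],[[0,0,0],0,1],[[0,0,0],0,1]]}'
$W '{"series":[[[0,0,0],0,0],[[0,0,0],0,0],[[0,0,0],0,0],[[0,0,0],0,0]]}'
$W '{"series":[[[0,0,-2],0,0],[[0,0,-4],0,0],[[0,0,-4],0,0],[[0,0,-1.7],0,0],[[0,0,0],0,0],[[0,0,0],0,0],[[0,0,0],0,0],[[0,0,0],0,0]]}'
python3 st.py
m(){ python3 st.py $1; }
$W '{"series":[[[0,4,0],0,0]]}'>/dev/null;m
$W '{"series":[[[0,-4,0],0,0]]}'>/dev/null;m
$W '{"series":[[[0,4,0],0,0]]}'>/dev/null;m
$W '{"series":[[[0,-4,0],0,0]]}'>/dev/null;m
$W '{"series":[[[0,4,0],0,0]]}'>/dev/null;m 
$W '{"series":[[[0,-4,0],0,0]]}'>/dev/null;m
$W '{"series":[[[0,4,0],0,0]]}'>/dev/null;m
$W '{"series":[[[0,-4,0],0,0]]}'>/dev/null;m 8
```

```text
time: 10.62
eef_pos: [442.0, 1.7, 8.2]
tool_rot: [[-1.0, -0.001, 0.002], [-0.001, 1.0, 0.0], [-0.002, 0.0, -1.0]]
contact_force: [0.8, -0.3, 0.3]
opening: 85.5
grip_force: 0.0
time: 11.12
eef_pos: [442.1, 1.6, 9.0]
tool_rot: [[-1.0, -0.0, 0.003], [-0.0, 1.0, 0.001], [-0.003, 0.001, -1.0]]
contact_force: [-1.8, 1.3, 8.0]
opening: 62.5
grip_force: 64.6
time: 12.12
eef_pos: [440.4, 1.4, 123.5]
tool_rot: [[-1.0, -0.0, -0.002], [-0.0, 1.0, 0.0], [0.002, 0.0, -1.0]]
contact_force: [-0.3, -0.7, -1.9]
opening: 62.1
grip_force: 67.1
12.125 [-0.27 -0.67 -1.87] [ 0.01 -0.03  0.02] [440.36   1.38 123.5 ] 0.07227363713442378
12.25 [-0.04  0.51 -1.42] [ 0.05 -0.08  0.06] [441.01  40.13 123.87] 43.91988287446428
12.375 [ 0.94 -2.12 -1.13] [-0.23 -0.06  0.01] [441.44   6.83 124.  ] -48.02091943733476
12.5 [ 0.67  1.24 -1.46] [ 0.19 -0.08  0.03] [441.31  37.13 123.92] 46.608422259814574
12.625 [ 1.17 -2.06 -2.59] [-0.19 -0.02 -0.02] [441.43   6.03 124.01] -46.948607770303056
12.75 [ 0.8   1.67 -3.17] [ 0.15 -0.1   0.04] [441.36  36.87 123.96] 46.85911166136271
12.875 [ 0.3  -1.33 -2.01] [-0.15 -0.05 
[... 240 characters left out ...]
3.88 -1.53] [-0.36  0.08  0.04] [440.87  -0.64 123.95] 0.08854119711509548
13.225 [-0.18  0.16 -1.76] [-0.05  0.06  0.09] [440.75   0.26 123.9 ] 0.4432225313181015
13.275 [-0.23  0.69 -2.16] [ 0.1   0.01 -0.01] [440.71   0.83 123.93] 0.4293001054844212
13.325 [ 0.15  0.37 -1.73] [-0.    0.02 -0.  ] [440.76   1.21 124.01] 0.35188280234072417
13.375 [-0.23  0.68 -2.2 ] [ 0.01 -0.   -0.03] [440.81   1.4  124.06] 0.2563337307141268
13.425 [-0.35 -0.5  -2.16] [ 0.01 -0.03 -0.02] [440.86   1.49 124.15] 0.318515404130127
13.475 [ 0.37  0.79 -2.71] [ 0.01 -0.    0.03] [440.91   1.5  124.2 ] 0.10416472986781622
13.525 [ 0.04  0.6  -1.83] [ 0.02 -0.02 -0.  ] [440.97   1.53 124.28] 0.052077431717682844
```

```bash
W="python3 -m handwheel"
cat > avg.py <<'E'
import numpy as np
from plant import r
np.set_printoptions(precision=3,suppress=True)
F=[]
for i in range(16):
    r.snapshot("top"); s=r.state(); F.append(np.r_[s["contact_force"],s["torque"]])
F=np.array(F); print("first",F[0]); G=F[4:]; print("mean",G.mean(0),"se",G.std(0)/len(G)**.5,s["eef_pos"],s["time"])
E
$W '{"series":[[[0,-4,0],0,0],[[0,4,0],0,0],[[0,-4,0],0,0],[[0,5,0],0,0]]}'>/dev/null; python3 avg.py
$W '{"series":[[[0,4,0],0,0],[[0,-4,0],0,0],[[0,4,0],0,0],[[0,-5,0],0,0]]}'>/dev/null; python3 avg.py
```

```text
first [-0.374  4.541 -2.455  0.436  0.035  0.03 ]
mean [-0.05  -0.055 -2.297 -0.031  0.002 -0.01 ] se [0.093 0.14  0.176 0.008 0.013 0.009] [441.008  11.309 124.395] 14.825
first [-0.605 -5.245 -2.308 -0.448  0.07   0.009]
mean [ 0.027  0.005 -2.277  0.019 -0.009  0.002] se [0.156 0.16  0.109 0.005 0.009 0.008] [441.03    1.435 124.417] 16.125
```

```bash
W="python3 -m handwheel"
$W '{"series":[[[0,-4,0],0,0],[[0,4,0],0,0],[[0,-4,0],0,0],[[0,4,0],0,0]]}'>/dev/null; python3 avg.py
$W '{"series":[[[0,4,0],0,0],[[0,-4,0],0,0],[[0,4,0],0,0],[[0,-4,0],0,0]]}'>/dev/null; python3 avg.py
```

```text
first [ 0.025  4.276 -1.861  0.399 -0.027  0.027]
mean [-0.018  0.183 -2.13  -0.021 -0.01   0.011] se [0.118 0.14  0.126 0.009 0.011 0.006] [441.056   1.337 124.418] 17.425
first [-1.05  -4.095 -1.612 -0.376 -0.013  0.01 ]
mean [-0.074 -0.075 -1.827  0.025 -0.02  -0.   ] se [0.124 0.127 0.15  0.007 0.009 0.009] [441.036   1.45  124.397] 18.725
```

```bash
W="python3 -m handwheel"
$W '{"series":[[[4,0,0],0,0],[[-4,0,0],0,0],[[4,0,0],0,0],[[-4,0,0],0,0]]}'>/dev/null; python3 avg.py
$W '{"series":[[[-4,0,0],0,0],[[4,0,0],0,0],[[-4,0,0],0,0],[[4,0,0],0,0]]}'>/dev/null; python3 avg.py
```

```text
first [ 9.132  0.123 -0.37  -0.016 -0.82  -0.041]
mean [-0.009  0.207 -2.073 -0.007  0.006 -0.007] se [0.116 0.082 0.102 0.007 0.011 0.01 ] [440.99    1.399 124.484] 20.025
first [-8.04   0.422 -3.055 -0.07   0.659  0.001]
mean [-0.042 -0.11  -2.115 -0.007 -0.012  0.   ] se [0.096 0.126 0.127 0.01  0.006 0.007] [441.13    1.365 124.462] 21.325
```

```bash
W="python3 -m handwheel"
$W '{"series":[[[0,0,4],0,0],[[0,0,4],0,0],[[0,0,2],0,0],[[0,0,1],0,0],[[0,0,0],0,0],[[0,0,0],0,0]]}'
$W '{"series":[[[0,0,0.3],0,0],[[0,0,0.15],0,0],[[0,0,0],0,0]]}'
```

```text
time: 22.08
eef_pos: [442.2, 1.7, 15.2]
tool_rot: [[-1.0, -0.0, 0.002], [-0.0, 1.0, 0.001], [-0.002, 0.001, -1.0]]
contact_force: [0.9, 1.0, 1.4]
opening: 61.9
grip_force: 71.5
time: 22.45
eef_pos: [442.8, 1.9, 14.7]
tool_rot: [[-1.0, -0.001, 0.005], [-0.001, 1.0, 0.001], [-0.005, 0.001, -1.0]]
contact_force: [-10.7, 4.1, 39.0]
opening: 61.9
grip_force: 75.7
```

```bash
W="python3 -m handwheel"
$W '{"series":[[[0,0,-0.35],0,0],[[0,0,0],0,0]]}'
```

```text
time: 22.7
eef_pos: [442.9, 1.5, 14.9]
tool_rot: [[-1.0, -0.0, 0.004], [-0.0, 1.0, 0.0], [-0.004, 0.0, -1.0]]
contact_force: [-1.8, 2.8, 12.1]
opening: 61.8
grip_force: 72.8
```

```bash
W="python3 -m handwheel"
$W '{"series":[[[0,0,-0.1],0,1],[[0,0,0],0,1],[[0,0,0],0,1],[[0,0,-3],0,1],[[0,0,-4],0,1],[[0,0,-3.5],0,1],[[0,2.8,0],0,1],[[0.5,5,0],0,1],[[0.5,5,0],0,1],[[0,4.2,0],0,1]]}'
$W '{"series":[[[0,0,0],0,1],[[0,0,0],0,1]]}'
python3 - <<'E'
from tins import *
snap("top","top1");snap("scene","scene1")
tins("1")
a,b=cv2.imread("pics/top1.png")[190:270,160:350],cv2.imread("pics/scene1.png")[150:260,200:340]
cv2.imwrite("pics/c1.png",np.hstack([cv2.resize(a,(450,190)),cv2.resize(b,(350,190*1))]) if 0 else np.vstack([cv2.resize(a,(600,253)),cv2.resize(b,(440,345))[:, :].repeat(1,1) if 0 else cv2.resize(b,(600,340))]))
E
```

```text
time: 23.95
eef_pos: [430.4, 172.8, 119.1]
tool_rot: [[-1.0, -0.001, -0.001], [-0.001, 1.0, -0.0], [0.001, -0.0, -1.0]]
contact_force: [0.2, 0.0, -0.3]
opening: 85.3
grip_force: 0.0
time: 24.2
eef_pos: [430.6, 171.0, 118.9]
tool_rot: [[-1.0, -0.001, -0.001], [-0.001, 1.0, -0.001], [0.001, -0.001, -1.0]]
contact_force: [-0.4, 1.0, 0.2]
opening: 85.1
grip_force: 0.0
[416.2 160.1 -13.1] [418.6 162.1] [-5.2 -9.9  8.   7.4  1.5 -1.7  1.1 -1.3  2.9  2.1  2.   0.6]
[442.5   0.3   1.9] [442.2  -0.2] [-1.2 -1.2  1.3  1.3  0.1  0.  -1.1 -2.   1.3  1.9 -0.2  0.4]
[ 462.9 -188.     0.3] [ 462.9 -188.1] [-2.1 -1.2  2.   1.6 -0.1  0.3 -1.8 -1.7  1.2  1.5 -0.3  0.5]
```

View pics/c1.png

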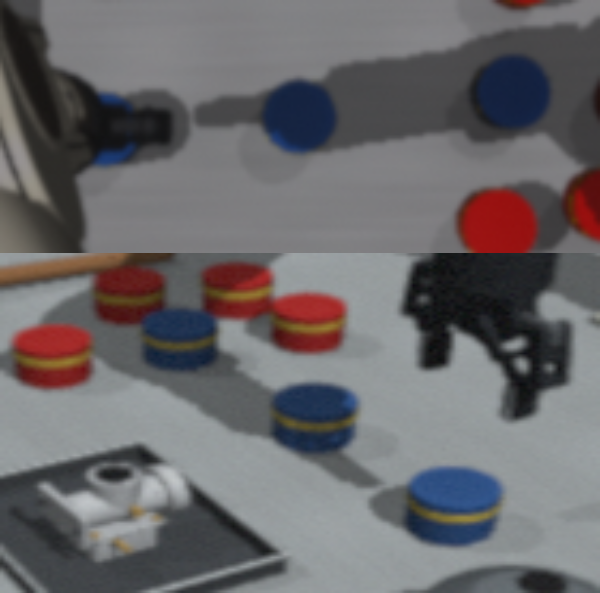

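All three tins stand upright. B is within 2 mm of its original spot, and the gripper is over A (the lower right tin in the scene crop). Next is a control shake of A.

```bash
W="python3 -m handwheel"
$W '{"series":[[[0,0,4],0,1],[[0,0,4],0,1],[[0,0,2],0,1],[[0,0,1.2],0,1],[[0,0,0],0,1],[[0,0,0],0,1]]}'
$W '{"series":[[[0,0,0],0,0],[[0,0,0],0,0],[[0,0,0],0,0],[[0,0,0],0,0]]}'
$W '{"series":[[[0,0,-2],0,0],[[0,0,-4],0,0],[[0,0,-4],0,0],[[0,0,-1.7],0,0],[[0,0,0],0,0],[[0,0,0],0,0],[[0,0,0],0,0]]}'
$W '{"series":[[[0,-4,0],0,0],[[0,4,0],0,0],[[0,-4,0],0,0],[[0,4,0],0,0]]}'>/dev/null; python3 avg.py
$W '{"series":[[[0,4,0],0,0],[[0,-4,0],0,0],[[0,4,0],0,0],[[0,-4,0],0,0]]}'>/dev/null; python3 avg.py
```

```text
time: 25.05
eef_pos: [432.0, 171.4, 8.3]
tool_rot: [[-1.0, 0.0, 0.002], [0.0, 1.0, 0.001], [-0.002, 0.001, -1.0]]
contact_force: [-1.1, 0.2, -0.7]
opening: 85.6
grip_force: 0.0
time: 25.55
eef_pos: [431.9, 171.5, 9.2]
tool_rot: [[-1.0, 0.0, 0.002], [0.0, 1.0, 0.0], [-0.002, 0.0, -1.0]]
contact_force: [-2.5, -2.2, 9.9]
opening: 63.0
grip_force: 63.2
time: 26.42
eef_pos: [430.0, 171.0, 123.1]
tool_rot: [[-1.0, -0.0, -0.003], [-0.0, 1.0, -0.001], [0.003, -0.001, -1.0]]
contact_force: [-0.5, 1.2, -2.8]
opening: 62.9
grip_force: 66.3
first [ 1.266  5.196 -1.01   0.45  -0.11   0.013]
mean [ 0.108 -0.036 -2.081 -0.015 -0.007  0.007] se [0.169 0.127 0.106 0.009 0.01  0.006] [431.026 171.316 124.469] 27.725
first [-2.125 -4.757 -2.224 -0.436  0.183  0.007]
mean [-0.093 -0.131 -1.842 -0.02   0.012  0.01 ] se [0.119 0.092 0.136 0.008 0.006 0.009] [431.004 171.428 124.378] 29.025
```

A shows no torque shift (-0.015 vs -0.020), while B shifted by 0.048 Nm twice with the correct sign. That makes B the rattler, so I'll put A back.

```bash
W="python3 -m handwheel"
$W '{"series":[[[0,0,4],0,0],[[0,0,4],0,0],[[0,0,2],0,0],[[0,0,1],0,0],[[0,0,0],0,0],[[0,0,0],0,0]]}'
$W '{"series":[[[0,0,0.2],0,0],[[0,0,0],0,0]]}'
```

```text
time: 29.78
eef_pos: [432.0, 171.8, 15.4]
tool_rot: [[-1.0, -0.0, 0.002], [-0.0, 1.0, 0.001], [-0.002, 0.001, -1.0]]
contact_force: [-0.5, 0.1, -1.7]
opening: 62.7
grip_force: 70.2
time: 30.02
eef_pos: [431.3, 171.5, 12.8]
tool_rot: [[-1.0, -0.0, 0.001], [-0.0, 1.0, 0.0], [-0.001, 0.0, -1.0]]
contact_force: [0.4, -0.1, -1.7]
opening: 63.1
grip_force: 70.2
```

```bash
W="python3 -m handwheel"
$W '{"series":[[[0,-0.05,0.3],0,0],[[0,0,0],0,0]]}'
```

```text
time: 30.28
eef_pos: [431.1, 170.9, 9.4]
tool_rot: [[-1.0, -0.0, 0.0], [-0.0, 1.0, 0.0], [-0.0, 0.0, -1.0]]
contact_force: [-0.5, 0.1, -1.7]
opening: 62.6
grip_force: 70.3
```

```bash
W="python3 -m handwheel"
$W '{"series":[[[0,0,0.1],0,0],[[0,0,0],0,0]]}'
```

```text
time: 30.52
eef_pos: [431.1, 170.9, 9.3]
tool_rot: [[-1.0, -0.0, 0.001], [-0.0, 1.0, 0.0], [-0.001, 0.0, -1.0]]
contact_force: [-2.9, -0.4, 5.9]
opening: 62.5
grip_force: 71.1
```

Now in contact with the bench, as at the grasp. I'll release and return to B at (442,0).

```bash
W="python3 -m handwheel"
$W '{"series":[[[0,0,0],0,1],[[0,0,0],0,1],[[0,0,0],0,1],[[0,0,-3],0,1],[[0,0,-4],0,1],[[0,0,-4],0,1],[[0,-2.8,0],0,1],[[-0.5,-5,0],0,1],[[-0.6,-5,0],0,1],[[0,-4.2,0],0,1]]}'
$W '{"series":[[[0,0,0],0,1],[[0,0,0],0,1]]}'
python3 - <<'E'
from tins import *
snap("top","top2");snap("scene","scene2")
tins("2")
E
```

```text
time: 31.78
eef_pos: [442.3, -0.7, 118.5]
tool_rot: [[-1.0, 0.0, 0.001], [0.0, 1.0, -0.0], [-0.001, -0.0, -1.0]]
contact_force: [0.6, 1.1, -0.1]
opening: 85.2
grip_force: 0.0
time: 32.02
eef_pos: [442.0, 1.0, 118.3]
tool_rot: [[-1.0, 0.0, -0.0], [0.0, 1.0, 0.0], [0.0, 0.0, -1.0]]
contact_force: [-0.0, 0.0, 0.2]
opening: 85.7
grip_force: 0.0
[432.3 171.    2.6] [431.8 170.6] [-1.1 -1.   1.6  0.6  0.1  0.2 -1.  -2.   1.3  1.9  0.2  0.3]
[464.7 134.   88.9] [452.3 118. ] [  7.6 -15.7  12.  -11.8   9.6 -13.4  15.9  -2.7  21.5   4.6  18.5   1.6]
[ 462.2 -188.1    1.2] [ 462.1 -188.5] [-2.  -1.9  2.1  1.9 -0.   0.3 -1.6 -2.   1.4  2.2  0.1  0.2]
```

```bash
W="python3 -m handwheel"
$W '{"series":[[[0,0,4],0,1],[[0,0,4],0,1],[[0,0,2],0,1],[[0,0,1.2],0,1],[[0,0,0],0,1],[[0,0,0],0,1]]}'
$W '{"series":[[[0,0,0],0,0],[[0,0,0],0,0],[[0,0,0],0,0],[[0,0,0],0,0]]}'
$W '{"series":[[[0,0,-2],0,0],[[0,0,-4],0,0],[[0,0,-4],0,0],[[0,0,-4],0,0],[[0,0,-3],0,0],[[0,0,0],0,0],[[0,0,0],0,0]]}'
$W '{"series":[[[-2,1,0],0,0],[[-3,1.5,0],0,0],[[-3,1.2,0],0,0],[[-3,1.2,0],0,0],[[-3,1.2,0],0,0],[[-3,1.2,0],0,0],[[-2,0.7,0],0,0],[[-1.2,0.4,0],0,0],[[0,0,0],0,0],[[0,0,0],0,0]]}'
$W '{"series":[[[0,0,0],0,0],[[0,0,0],0,0]]}'
```

```text
time: 32.88
eef_pos: [443.0, 1.2, 7.2]
tool_rot: [[-1.0, -0.001, 0.002], [-0.001, 1.0, -0.0], [-0.002, -0.0, -1.0]]
contact_force: [0.1, 0.4, 0.7]
opening: 85.5
grip_force: 0.0
time: 33.38
eef_pos: [443.1, 1.0, 7.7]
tool_rot: [[-1.0, -0.0, 0.003], [-0.0, 1.0, 0.0], [-0.003, 0.0, -1.0]]
contact_force: [-1.1, 1.6, 6.3]
opening: 62.6
grip_force: 66.0
time: 34.25
eef_pos: [441.1, 0.8, 175.3]
tool_rot: [[-1.0, -0.0, -0.002], [-0.0, 1.0, -0.0], [0.002, -0.0, -1.0]]
contact_force: [-0.9, -0.4, -2.6]
opening: 62.4
grip_force: 66.9
time: 35.5
eef_pos: [642.8, 84.6, 174.7]
tool_rot: [[-1.0, -0.0, -0.003], [-0.0, 1.0, -0.001], [0.003, -0.001, -1.0]]
contact_force: [0.6, 0.1, -1.5]
opening: 62.4
grip_force: 67.0
time: 35.75
eef_pos: [643.7, 84.7, 176.7]
tool_rot: [[-1.0, 0.0, 0.0], [0.0, 1.0, 0.0], [-0.0, 0.0, -1.0]]
contact_force: [0.5, -0.2, -1.6]
opening: 62.4
grip_force: 67.0
```

```bash
W="python3 -m handwheel"
$W '{"series":[[[-0.4,0.1,-0.3],0,0],[[0,0,0],0,0],[[0,0,0],0,0],[[0,0,0],0,0],[[0,0,0],0,0]]}'
python3 - <<'E'
from h import *
a=snap("top","top3");b=snap("scene","scene3")
A=cv2.resize(a[100:290,160:410],(500,380)); B=cv2.resize(b[120:270,150:350],(400,300))
B=cv2.copyMakeBorder(B,0,80,0,0,cv2.BORDER_CONSTANT)
cv2.imwrite("pics/c3.png",np.hstack([A[:, :400],B])[...,::-1])
E
```

```text
time: 36.38
eef_pos: [647.9, 85.9, 179.3]
tool_rot: [[-1.0, -0.0, -0.0], [-0.0, 1.0, -0.0], [0.0, -0.0, -1.0]]
contact_force: [-0.1, -0.5, -2.7]
opening: 62.4
grip_force: 67.0
```

View pics/c3.png

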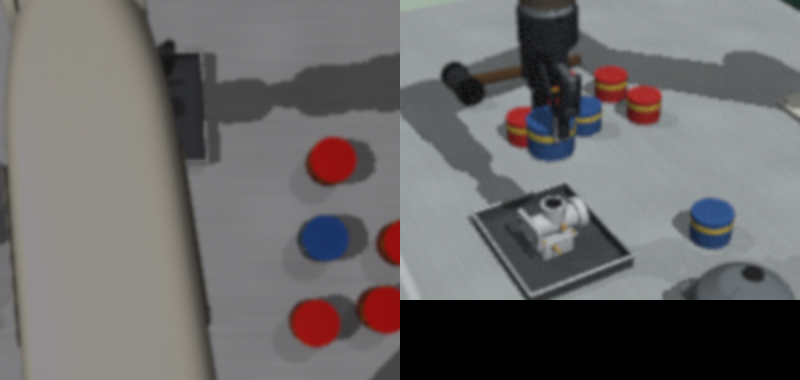

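The scene view shows the tin level over the barrel (crop 551,140, with the barrel at 553,203). A and C stand upright, and the carburettor hasn't moved.

```bash
python3 -c "
from h import *
print(proj('scene',[648,86,171.5]),proj('scene',[648,86,221.5]))
print(r.finish_job())"
```

```text
[225.38391087 194.87868095] [224.92292725 178.8333412 ]
the job is handed in; nothing more can be done
None
```

I picked tin B as the rattling one and handed the job in with it held level about 88 mm above the carburettor's barrel; tin A was silent and stands upright within about 2 mm of its spot, tin C was never lifted (B's shift repeated in two side-to-side shakes, weaker fore-and-aft), and nothing was dropped.

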